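# Open the parts tub's snap lid right back, then tip the nuts into the tray

## Robot

A 6-joint arm with a two-finger parallel gripper is mounted at the origin on the work surface; the furniture and walls round the work are solid. World frame = base frame: x ahead of the robot, y to its left, z up, the work surface at z = 0. Lengths are in mm, angles in rad, forces in N, time in s.
With the tool pointing down it reaches from about 225 to 875 mm from the base axis. Payload 3.4 kg.
Tool frame: the origin (TCP) lies midway between the tips of the shut fingers; the grasp point (between the pads) lies 19 mm behind it (arm.grip_point_offset is the x of the grasp point in the tool frame, in mm); x points along the fingers, y is the direction in which the jaws open and shut, and the axes are right-handed (so a half turn about x gives the same grasp; the last joint's range is limited). The gripper opens to 85 mm and grips with 20 to 120 N. Pads are 22 mm wide; open, the fingers measure 114 mm over their backs; the gripper's body (76 mm by 85 mm) begins 54 mm behind the grasp point. The pads swing forward as they close: fully open they stand 13 mm farther back than shut.
Start: joints at [-1.297, 0.276, 1.505, -0, 1.361, -0.121], TCP at [221.161, -530.802, 231.328] pointing down, gripper open.
Joint ranges: [-2.89, 2.89], [-0.75, 2.08], [0.22, 2.7], [-1.18, 4.32], [0.11, 2.71], [-2.7, 2.7]. Speed limits (rad/s): [2.57, 2.57, 3.14, 3.14, 3.14, 3.14].

## Interface

Orientations are given as a rotation vector (axis times angle).
In Python, from station import sense, vision, arm gives the robot as it stands.
- The arm moves only by the tool carry_out, never from a script. Its argument "commands" is a list of rows, each an object of numbers: "dx", "dy", "dz": the shift along the tool's x, y, z in units of 0.5 m (1.0 is 0.5 m); "ax", "ay", "az": the turn, a rotation vector about the tool's x, y, z in units of 180 degrees (1.0 is 180 degrees); "fingers": the opening, from 0 (shut) to 1 (fully open). In form: [{"dx": .., "dy": .., "dz": .., "ax": .., "ay": .., "az": .., "fingers": ..}, ...]. A call has exactly 8 rows; each row is the pose to reach, as a shift and turn from the pose measured when the call began, along the tool's axes at that moment, turning the shorter way round; what a row does not reach only later rows make up. A row lasts 1/10 s, in which the tool goes at most 50 mm and 8.59 degrees, less where a joint would pass 70% of its speed; a pose out of reach is approached as far as the arm can. A call with a number of a shift or a turn outside -1 to 1 is refused whole. A call with a gripper value outside its range is refused whole. The fingers move at their own pace and stop on an object; "grip_force" is the grip in N (left out, the last holds). Time passes only in rows, so rows that repeat a pose let the fingers close, or fill a call up. It gives the time, the measured TCP pose, the force and the opening at its end, in the units of the state.
- sense(): the state, without advancing time (a new reading comes with each control period).
- vision.read_camera(name): name is "scene" or "side" or "wrist"; returns the picture (400x640x3 uint8, red, green, blue); there is no depth.
- vision.get_calibration(name): a dict with "fx", "fy", "cx", "cy" (pixels), "dist_coeffs" ([k1, k2, p1, p2, k3] as OpenCV has them; the pictures are not rectified), "rvec" (rotation vector, rad) and "tvec" (3), from world to camera coordinates, as OpenCV has them. Camera axes: x right, y down, z forward; pixel columns grow to the right and rows downward; lengths in mm; the calibration is good to about 2 mm. A picture is of the moment at which its call begins: read the wrist's pose just before it. get_calibration takes no time and is no camera call; for the wrist camera it gives the pose at the moment of the call.
- arm.job_done(): hands the job in, once; it reports no verdict.
The state is a dict: "clock": time; "joints": joint angles; "qvel": joint speeds; "tau": joint torques, N m; "position": TCP position; "tcp_rot": TCP orientation; "contact_force": force on the tool from outside, world axes, zero at the start; "moment": the same for the moment, N m; "finger_gap": opening from 0.0 (shut) to 1.0 (fully open).
Only numpy, scipy, OpenCV 4.12 (cv2) and the standard library are available. Lean on these libraries where they do the work, as an engineer would, in place of code of your own. Each camera call takes 0.05 s, during which the arm holds its last target. There are 200 camera calls.

## Task

Empty the green tub with the blue snap lid, on its tipping stand, into the white tray in front of it. First, with the tub still level, swing the lid all the way back past its detent so that it stays open by itself. Then tip the tub forward with its side lever until both brass nuts have fallen out, and leave them lying in the tray.

Things in the scene. Friction and masses are not known exactly. Their poses are not given: they have to be found in the camera images.
- station: Fixed grey tipping stand. Origin on the bench under the tipping axis, z up, -x front, +y left. Its white tray: inside x -0.140 to 0.010, y +-0.057, floor 6 mm, walls 30-36 mm high. Tipping axis along y at x 0, z 0.075, in brackets 84 mm high at y +-0.047. Level green tub: x -0.006 to 0.064, y +-0.035, z 0.037 to 0.079, sloping spout wall in front; lid hinge along y at x 0.066, z 0.081.
- tub (a joint): Tip angle of the green tub, rad: 0 level (rests so by its weight), grows as its rear rises and comes over forward to the tray, stop at 2.2. Released below about 1.6 it falls back level; beyond about 1.9 it goes on to the stop by its weight and stays. About 3 N on the lever knob suffice.
- lid (a joint): Angle of the blue lid against the tub, rad: 0 shut, 2.9 folded fully back at its stop. A sprung detent has its crest at about 1.9: released before it the lid snaps shut; beyond it (2.1 and more) it snaps on to about 2.9 and stays there, also while the tub is tipped. About 2 N at the grip bar suffice.
- lid_grip (a point): Centre of the yellow grip bar at the lid's free edge, ahead of the tub: round, 10 mm thick, 18 mm long along station y, on a 9 mm wide neck, 22 mm clear of the lid's edge. Shut: station x -0.032, y 0, z 0.0845; it swings up and over to the rear on a 98 mm radius about the lid hinge. Pinched on its two ends from above it turns between the fingers. Lid: 72 mm wide, 5 mm thick.
- lever_grip (a point): Centre of the black knob on the steel tipping lever: round, 14 mm thick, 18 mm long along station y, at station y +0.110, 85 mm from the tipping axis, on a 7 mm rod fixed to the tub. Tub level: lever leans back and up at 45 degrees, knob at station x 0.060, z 0.135; tipping swings it up, over and forward. Push it forward from behind or pinch its ends.
- nut_0: Brass knurled thumb nut, 27 mm across, 14 mm high, 30 g; origin at the centre of its underside. Starts flat on the tub's floor under the lid.
- nut_1: The second, identical brass thumb nut, beside the first in the tub.

How it is judged:
By the outcome, as a careful person would: the job done as asked, in the order asked, and still so for the second after the job is handed in, with the robot touching nothing.
It also fails if it takes over 51 s, if anything falls off the work surface, if the arm or the gripper's body presses on something with over 40 N, if the wrist force passes 120 N, or if a joint passes its speed limit or range.

## Working session

There is one attempt and no reset: what is moved stays moved. The work goes in short steps, Python scripts to look and compute and a tool call to move; the robot and the scene stay as the last step left them, time stands still between calls to the robot, and variables do not carry over. Pictures are saved under pics/ and viewed, about 8 in all and at most 12, crops included, and the job is handed in when it is done.

Besides the shell and the picture viewer there is one more tool, called after "Call:" by a JSON object that holds its "op" and its "data". carry_out: Moves the arm, as the interface text tells. Its arguments: {"type":"object","properties":{"commands":{"type":"array"},"grip_force":{"type":"number"}},"required":["commands"]}

```bash
ls; mkdir -p pics; python3 - <<'E'
from station import sense, vision, arm
import cv2
print(sense(), arm.grip_point_offset)
for n in("scene","side"):
    im=vision.read_camera(n); cv2.imwrite(f"pics/{n}0.png",im[:,:,::-1])
    print(n,vision.get_calibration(n))
E
```

```text
pics
{'clock': 0.0, 'joints': array([-1.29697292e+00,  2.76584384e-01,  1.50614346e+00, -1.35182738e-05,
        1.36069655e+00, -1.20995844e-01]), 'qvel': array([-0.00074297, -0.00103364, -0.00044708,  0.00063472, -0.00066228,
        0.00017355]), 'tau': array([ 2.45954943e-03, -4.16770470e+01, -2.45803660e+01, -2.70681476e-04,
        1.11234884e-02,  1.28173073e-05]), 'position': array([ 221.01598408, -530.2478657 ,  230.44165049]), 'tcp_rot': array([ 2.00529738,  0.40298967, -2.00561032]), 'contact_force': array([0.04311367, 0.68933329, 0.52935328]), 'moment': array([-0.00580664, -0.00954554,  0.03841944]), 'finger_gap': 1.0014309984321832} -18.700000000000003
scene {'fx': 368.8936960290019, 'fy': 368.8936960290019, 'cx': 323.73197329101623, 'cy': 196.86444832751408, 'dist_coeffs': array([-0.03773245,  0.        ,  0.        ,  0.        ,  0.        ]), 'rvec': array([ 2.08891165,  0.95131704, -0.42448044]), 'tvec': array([-473.06478921,  -73.78859107, 1078.72481622])}
side {'fx': 470.8823934560987, 'fy': 470.8823934560987, 'cx': 314.535631842407, 'cy': 193.21732701284552, 'dist_coeffs': array([0.01595983, 0.        , 0.        , 0.        , 0.        ]), 'rvec': array([ 1.55194374, -2.31693881,  0.60967681]), 'tvec': array([397.00312534, 348.89768939, 775.37321983])}
```

View pics/scene0.png

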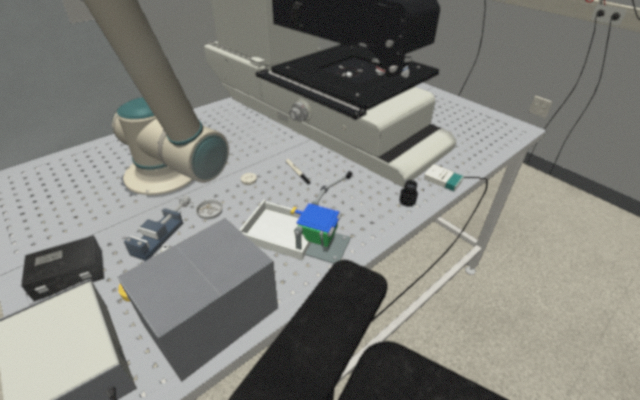

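View pics/side0.png

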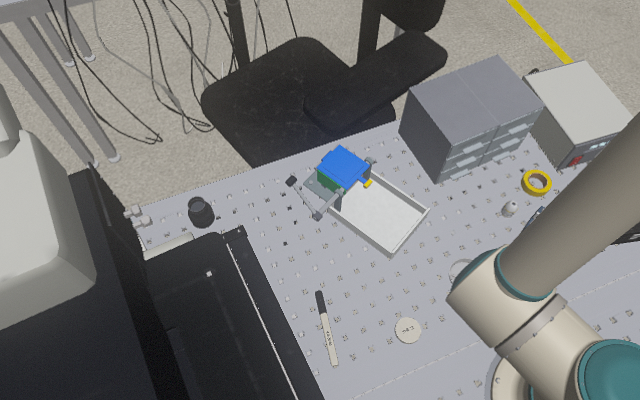

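The scene view shows the station at about (300,225). In the side view the lid is at (343,165), the tray at (385,215) and the knob near (291,181). I'll enlarge both.

```bash
python3 - <<'E'
import cv2,numpy as np
a=cv2.imread("pics/scene0.png")[165:265,235:365]; b=cv2.imread("pics/side0.png")[135:260,275:435]
a=cv2.resize(a,(0,0),fx=3,fy=3,interpolation=2); b=cv2.resize(b,(0,0),fx=2.5,fy=2.5,interpolation=2)
h=max(a.shape[0],b.shape[0]); o=np.zeros((h,a.shape[1]+b.shape[1],3),np.uint8); o[:a.shape[0],:a.shape[1]]=a;o[:b.shape[0],a.shape[1]:]=b
print(o.shape); cv2.imwrite("pics/c0.png",o)
for n in("scene","side"):
    im=cv2.imread(f"pics/{n}0.png"); hsv=cv2.cvtColor(im,cv2.COLOR_BGR2HSV)
    roi=np.zeros(im.shape[:2],np.uint8)
    if n=="scene": roi[165:265,235:365]=255
    else: roi[135:260,275:435]=255
    for c,lo,hi in(("blue",(105,150,80),(125,255,255)),("yel",(18,120,100),(35,255,255)),("black",(0,0,0),(180,255,70))):
        m=cv2.inRange(hsv,lo,hi)&roi
        k,l,s,ce=cv2.connectedComponentsWithStats(m)
        for i in range(1,k):
            if s[i,4]>8: print(n,c,s[i],ce[i].round(1))
        if c=="blue":
            cn=max(cv2.findContours(m,0,2)[0],key=cv2.contourArea); print(cv2.approxPolyDP(cn,4,True)[:,0].tolist())
E
```

```text
(312, 790, 3)
scene blue [297 205  41  27 735] [318.1 217.6]
[[297, 211], [301, 224], [326, 231], [335, 226], [335, 211], [315, 205]]
scene yel [291 207   5   6  14] [292.9 209.9]
scene black [347 173   4   5  17] [348.6 175.1]
scene black [301 175   8   8  21] [304.7 178.7]
scene black [334 261  22   4  68] [344.1 262.8]
side blue [ 317  145   53   45 1282] [343.1 166.7]
[[317, 167], [346, 189], [357, 178], [366, 180], [360, 175], [369, 165], [339, 145]]
side yel [364 179   8   9  36] [367.5 183. ]
side black [275 135  74  25 966] [299.7 143. ]
side black [286 178  11   8  16] [290.7 182.2]
```

View pics/c0.png

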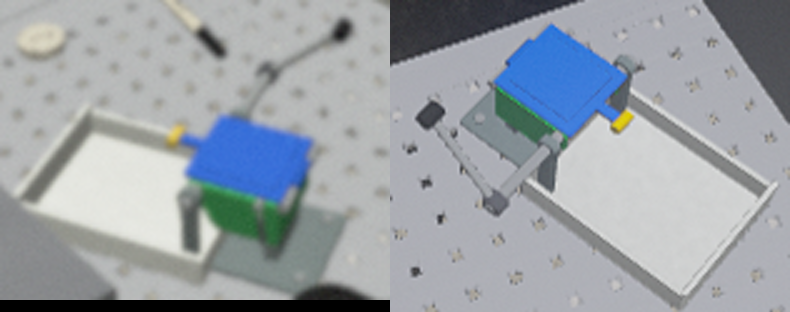

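```bash
cat > h.py <<'E'
import numpy as np,cv2
from station import sense,vision,arm
from scipy.spatial.transform import Rotation as R
def ray(n,uv,c=None):
    c=c or vision.get_calibration(n)
    K=np.array([[c['fx'],0,c['cx']],[0,c['fy'],c['cy']],[0,0,1]])
    p=cv2.undistortPoints(np.array([[uv]],float),K,np.array(c['dist_coeffs']))[0,0]
    M=cv2.Rodrigues(np.array(c['rvec']))[0]
    d=M.T@np.array([*p,1]); return -M.T@np.array(c['tvec']),d/np.linalg.norm(d)
def plane(n,uv,z):
    o,d=ray(n,uv); return o+d*(z-o[2])/d[2]
def tri(r):
    A=0;b=0
    for o,d in r:
        P=np.eye(3)-np.outer(d,d);A=A+P;b=b+P@o
    x=np.linalg.solve(A,b); return x,[np.linalg.norm((np.eye(3)-np.outer(d,d))@(x-o)) for o,d in r]
E
python3 - <<'E'
from h import *
from scipy.optimize import least_squares
P={}
for k,a,b in(("grip",(292.9,209.9),(367.5,183)),("knob",(349,175),(291.5,181)),("FL",(264.3,200.7),(392.2,256.2)),("FR",(240.7,233.3),(429.8,208.6))):
    P[k],e=tri([ray("scene",a),ray("side",b)]); print(k,P[k].round(1),np.round(e,1))
m=[("grip",(-32,0)),("knob",(60,110)),("FL",(-142,59)),("FR",(-142,-59))]
def f(p):
    c,s=np.cos(p[2]),np.sin(p[2])
    return np.ravel([(c*x-s*y+p[0]-P[k][0],s*x+c*y+p[1]-P[k][1]) for k,(x,y) in m])
r=min((least_squares(f,(P['grip'][0],P['grip'][1],y)) for y in(-2,0,2)),key=lambda r:r.cost); print(r.x,r.fun.round(1))
for uv in [(317,167),(346,189),(369,165),(339,145)]: print(plane("side",uv,85).round(1))
E
```

```text
grip [459.3 131.4  85.5] [1. 1.]
knob [490.7 271.7 134.1] [0.4 0.4]
FL [328.7 137.   25.5] [0.6 0.6]
FR [390.6  25.9  27.1] [1.8 1.8]
[4.86823575e+02 1.46389381e+02 4.75891000e-01] [-1.   0.3 -0.9 -0.1  4.9 -3.2 -3.   3. ]
[529.5 206.3  85. ]
[463.7 174.9  85. ]
[495.5 112.   85. ]
[560.6 146.4  85. ]
```

```bash
cat >> h.py <<'E'
O=np.array([487.3,146.3,0]);YAW=0.475
S=R.from_euler('z',YAW)
def w(p): return O+S.apply(p)
def st(p): return S.inv().apply(np.asarray(p)-O)
def down(flip=1):  # tool down, jaw along station y
    y=np.array([0,flip,0.]);x=np.array([0,0,-1.])
    return S*R.from_matrix(np.column_stack([x,y,np.cross(x,y)]))
def rel(pw,Rt=None):  # world TCP target-> command units
    s=sense();R0=R.from_rotvec(s['tcp_rot'])
    d=R0.inv().apply(np.asarray(pw)-s['position'])/500
    a=(R0.inv()*Rt).as_rotvec()/np.pi if Rt is not None else np.zeros(3)
    return d.round(4),a.round(4)
def show():
    s=sense();R0=R.from_rotvec(s['tcp_rot'])
    print(s['clock'],'st',st(s['position']).round(1),'F',S.inv().apply(s['contact_force']).round(1),'gap',round(s['finger_gap'],3),'x',S.inv().apply(R0.apply([1,0,0])).round(3),'y',S.inv().apply(R0.apply([0,1,0])).round(3),'q',s['joints'].round(2))
E
python3 - <<'E'
from h import *
show()
print(plane("side",(440,181),0),plane("side",(400,133),0),plane("side",(543,105),0))
print("boxtop",[tri([ray("scene",a),ray("side",b)]) for a,b in[((121,275),(543,105)),((240,222),(416,93))]])
for f in(1,-1):
    print(f,rel(w([-32,0,84.5+80]),down(f)))
E
```

```text
0.1 st [-546.3 -479.9  230.5] F [-0.1 -0.8 -0.5] gap 1.003 x [ 0.     0.002 -1.   ] y [-0.08  -0.997 -0.002] q [-1.3   0.28  1.51  0.    1.36 -0.12]
[449.38503077 -39.7692703    0.        ] [ 5.92519694e+02 -2.01056943e+01 -1.13686838e-13] [ 537.89063175 -360.16078383    0.        ]
boxtop [(array([ 458.39062849, -229.08863925,  146.32128801]), [np.float64(0.5109943977266184), np.float64(0.510994397726603)]), (array([535.5839512 , -13.96004049, 191.94127538]), [np.float64(21.35685696559391), np.float64(21.356856965594055)])]
1 (array([ 0.1339, -1.039 , -0.9482]), array([9.745e-01, 8.000e-04, 1.000e-04]))
-1 (array([ 0.1339, -1.039 , -0.9482]), array([-0.0255, -0.0001,  0.0005]))
```

Call:
{"op": "carry_out", "data": {"commands": [{"dx":-0.14,"dy":-0.1,"dz":-0.09,"ax":-0.0255,"ay":0,"az":0,"fingers":0.55},{"dx":-0.14,"dy":-1,"dz":-0.91,"ax":-0.0255,"ay":0,"az":0,"fingers":0.55},{"dx":-0.14,"dy":-1,"dz":-0.91,"ax":-0.0255,"ay":0,"az":0,"fingers":0.55},{"dx":-0.14,"dy":-1,"dz":-0.91,"ax":-0.0255,"ay":0,"az":0,"fingers":0.55},{"dx":-0.14,"dy":-1,"dz":-0.91,"ax":-0.0255,"ay":0,"az":0,"fingers":0.55},{"dx":-0.14,"dy":-1,"dz":-0.91,"ax":-0.0255,"ay":0,"az":0,"fingers":0.55},{"dx":-0.14,"dy":-1,"dz":-0.91,"ax":-0.0255,"ay":0,"az":0,"fingers":0.55},{"dx":-0.14,"dy":-1,"dz":-0.91,"ax":-0.0255,"ay":0,"az":0,"fingers":0.55}], "grip_force": 30}}

```text
clock: 0.9
position: [350.4, -166.7, 285.7]
tcp_rot: [1.958, 0.475, -1.958]
contact_force: [1.6, -0.2, 0.3]
finger_gap: 0.547
```

```bash
python3 - <<'E'
from h import *
show();print(rel(w([-32,0,84.5+80]),down(-1)))
E
```

```text
0.9 st [-265.  -215.8  285.7] F [ 1.3 -0.9  0.3] gap 0.547 x [ 0.001  0.002 -1.   ] y [-0.001 -1.    -0.002] q [-0.63 -0.04  1.75  0.    1.44  0.47]
(array([ 0.2435, -0.4315, -0.4654]), array([-0.0003, -0.0002,  0.0005]))
```

Call:
{"op": "carry_out", "data": {"commands": [{"dx":0,"dy":-0.4315,"dz":-0.4655,"ax":0,"ay":0,"az":0,"fingers":0.55},{"dx":0,"dy":-0.4315,"dz":-0.4655,"ax":0,"ay":0,"az":0,"fingers":0.55},{"dx":0,"dy":-0.4315,"dz":-0.4655,"ax":0,"ay":0,"az":0,"fingers":0.55},{"dx":0,"dy":-0.4315,"dz":-0.4655,"ax":0,"ay":0,"az":0,"fingers":0.55},{"dx":0.05,"dy":-0.4315,"dz":-0.4655,"ax":0,"ay":0,"az":0,"fingers":0.55},{"dx":0.16,"dy":-0.4315,"dz":-0.4655,"ax":0,"ay":0,"az":0,"fingers":0.55},{"dx":0.16,"dy":-0.4315,"dz":-0.4655,"ax":0,"ay":0,"az":0,"fingers":0.55},{"dx":0.16,"dy":-0.4315,"dz":-0.4655,"ax":0,"ay":0,"az":0,"fingers":0.55}]}}

```text
clock: 1.7
position: [456.5, 134.7, 201.5]
tcp_rot: [1.947, 0.482, -1.965]
contact_force: [-0.4, -0.0, -0.9]
finger_gap: 0.554
```

```bash
python3 - <<'E'
from h import *
show()
c=vision.get_calibration("wrist");im=vision.read_camera("wrist");cv2.imwrite("pics/w1.png",im[:,:,::-1])
h=cv2.cvtColor(im,cv2.COLOR_RGB2HSV);m=cv2.inRange(h,(20,120,100),(35,255,255))
k,l,s,ce=cv2.connectedComponentsWithStats(m)
for i in range(1,k):
    if s[i,4]>50:
        o,d=ray("wrist",ce[i],c);p=o+d*(84.5-o[2])/d[2];print(s[i],ce[i].round(1),p.round(1),st(p).round(1))
E
```

```text
1.7 st [-32.7   3.8 201.5] F [-0.3  0.1 -0.9] gap 0.554 x [-0.007  0.006 -1.   ] y [ 0.003 -1.    -0.006] q [0.14 0.15 1.75 0.   1.25 1.23]
[314 184  22  11 215] [324.4 189.6] [460.  131.3  84.5] [-31.1  -0.8  84.5]
[518 337  35  29 284] [538.7 347.4] [ 411.9 -137.5   84.5] [-196.9 -217.9   84.5]
```

View pics/w1.png

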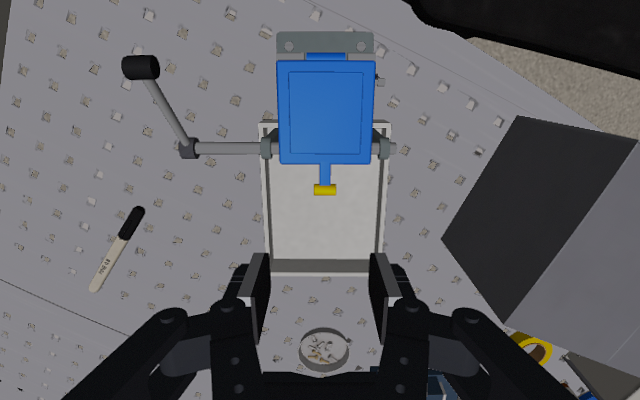

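```bash
sed -i 's/^O=.*/O=np.array([488.2,145.8,0]);YAW=0.475/' h.py; python3 - <<'E'
from h import *
show();print(rel(w([-32,0,70]),down(-1)))
E
```

```text
1.75 st [-33.5   2.7 203.6] F [0.3 0.2 0.4] gap 0.554 x [-0.006  0.004 -1.   ] y [ 0.003 -1.    -0.004] q [0.14 0.15 1.75 0.   1.25 1.23]
(array([ 0.2672,  0.0063, -0.0045]), array([0.0008, 0.0018, 0.0012]))
```

Call:
{"op": "carry_out", "data": {"commands": [{"dx":0.08,"dy":0.006,"dz":-0.0045,"ax":0.0008,"ay":0.0018,"az":0.001,"fingers":0.55},{"dx":0.15,"dy":0.006,"dz":-0.0045,"ax":0.0008,"ay":0.0018,"az":0.001,"fingers":0.55},{"dx":0.21,"dy":0.006,"dz":-0.0045,"ax":0.0008,"ay":0.0018,"az":0.001,"fingers":0.55},{"dx":0.25,"dy":0.006,"dz":-0.0045,"ax":0.0008,"ay":0.0018,"az":0.001,"fingers":0.55},{"dx":0.267,"dy":0.006,"dz":-0.0045,"ax":0.0008,"ay":0.0018,"az":0.001,"fingers":0.55},{"dx":0.267,"dy":0.006,"dz":-0.0045,"ax":0.0008,"ay":0.0018,"az":0.001,"fingers":0.4},{"dx":0.267,"dy":0.006,"dz":-0.0045,"ax":0.0008,"ay":0.0018,"az":0.001,"fingers":0.4},{"dx":0.267,"dy":0.006,"dz":-0.0045,"ax":0.0008,"ay":0.0018,"az":0.001,"fingers":0.4}]}}

```text
clock: 2.55
position: [461.0, 131.2, 71.6]
tcp_rot: [1.96, 0.474, -1.954]
contact_force: [0.1, -0.5, -0.9]
finger_gap: 0.402
```

```bash
python3 - <<'E'
from h import *
show();print(rel(w([-32,0,70]),down(-1)))
im=vision.read_camera("wrist");cv2.imwrite("pics/w2.png",im[:,:,::-1])
E
```

```text
2.55 st [-30.9  -0.5  71.6] F [-0.1 -0.5 -0.9] gap 0.402 x [ 0.003 -0.001 -1.   ] y [-0.    -1.     0.001] q [0.13 0.28 1.94 0.   0.91 1.23]
(array([ 0.0032, -0.0011,  0.0023]), array([-0.    , -0.001 , -0.0002]))
```

View pics/w2.png

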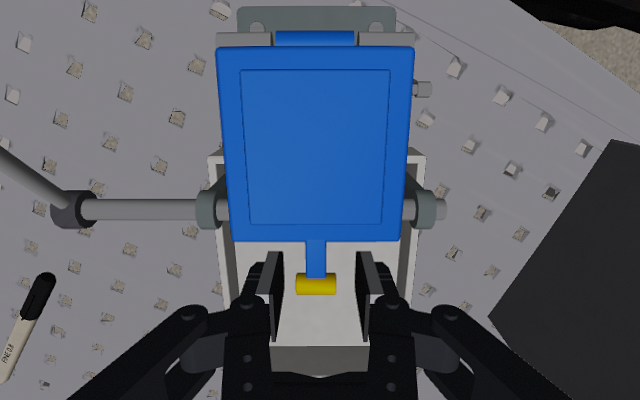

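Call:
{"op": "carry_out", "data": {"commands": [{"dx":0,"dy":0,"dz":0,"ax":0,"ay":0,"az":0,"fingers":0.3},{"dx":0,"dy":0,"dz":0,"ax":0,"ay":0,"az":0,"fingers":0.1},{"dx":0,"dy":0,"dz":0,"ax":0,"ay":0,"az":0,"fingers":0.1},{"dx":0,"dy":0,"dz":0,"ax":0,"ay":0,"az":0,"fingers":0.1},{"dx":0,"dy":0,"dz":0,"ax":0,"ay":0,"az":0,"fingers":0.1},{"dx":0,"dy":0,"dz":0,"ax":0,"ay":0,"az":0,"fingers":0.1},{"dx":0,"dy":0,"dz":0,"ax":0,"ay":0,"az":0,"fingers":0.1},{"dx":0,"dy":0,"dz":0,"ax":0,"ay":0,"az":0,"fingers":0.1}], "grip_force": 25}}

```text
clock: 3.4
position: [460.7, 132.5, 72.0]
tcp_rot: [1.961, 0.475, -1.954]
contact_force: [-1.8, 4.2, 4.1]
finger_gap: 0.198
```

```bash
python3 - <<'E'
from h import *
show()
R0=R.from_rotvec(sense()['tcp_rot'])
for t in np.arange(0,2.61,.1625):
    b0=np.array([-32,0,84.5]);a=t+np.arcsin(3.5/98)
    p=np.array([66-98*np.cos(a),0,81+98*np.sin(a)])-b0
    print(round(t,2),(R0.inv().apply(S.apply(p))/500).round(3))
E
```

```text
3.4 st [-30.5   0.7  72. ] F [0.4 4.6 4.1] gap 0.198 x [ 0.004  0.001 -1.   ] y [-0.001 -1.    -0.001] q [0.13 0.28 1.94 0.   0.91 1.23]
0.0 [ 0. -0. -0.]
0.16 [-0.032 -0.    -0.004]
0.32 [-0.062 -0.    -0.013]
0.49 [-0.091 -0.    -0.027]
0.65 [-0.117 -0.    -0.045]
0.81 [-0.14  -0.    -0.067]
0.98 [-0.159 -0.    -0.093]
1.14 [-0.173 -0.    -0.121]
1.3 [-0.183 -0.    -0.151]
1.46 [-0.188 -0.    -0.183]
1.62 [-0.187 -0.    -0.214]
1.79 [-0.182 -0.    -0.246]
1.95 [-0.171 -0.    -0.276]
2.11 [-0.156 -0.    -0.304]
2.28 [-0.136 -0.    -0.329]
2.44 [-0.113 -0.    -0.35 ]
2.6 [-0.087 -0.    -0.368]
```

Call:
{"op": "carry_out", "data": {"commands": [{"dx":-0.016,"dy":0,"dz":-0.001,"ax":0,"ay":0,"az":0,"fingers":0.1},{"dx":-0.032,"dy":0,"dz":-0.004,"ax":0,"ay":0,"az":0,"fingers":0.1},{"dx":-0.062,"dy":0,"dz":-0.013,"ax":0,"ay":0,"az":0,"fingers":0.1},{"dx":-0.091,"dy":0,"dz":-0.027,"ax":0,"ay":0,"az":0,"fingers":0.1},{"dx":-0.117,"dy":0,"dz":-0.045,"ax":0,"ay":0,"az":0,"fingers":0.1},{"dx":-0.14,"dy":0,"dz":-0.067,"ax":0,"ay":0,"az":0,"fingers":0.1},{"dx":-0.159,"dy":0,"dz":-0.093,"ax":0,"ay":0,"az":0,"fingers":0.1},{"dx":-0.159,"dy":0,"dz":-0.093,"ax":0,"ay":0,"az":0,"fingers":0.1}]}}

```text
clock: 4.2
position: [502.1, 154.0, 152.9]
tcp_rot: [1.961, 0.476, -1.954]
contact_force: [-2.7, 0.6, 0.2]
finger_gap: 0.202
```

```bash
python3 - <<'E'
from h import *
show()
s=sense();R0=R.from_rotvec(s['tcp_rot'])
p0=np.array([-30.5,.7,72])
for t in np.arange(1.14,2.61,.1625):
    b0=np.array([-32,0,84.5]);a=t+np.arcsin(3.5/98)
    p=p0+np.array([66-98*np.cos(a),0,81+98*np.sin(a)])-b0
    print(round(t,2),rel(w(p),down(-1)))
im=vision.read_camera("side");cv2.imwrite("pics/s3.png",cv2.resize(im[100:260,250:450,::-1],(0,0),fx=3,fy=3))
E
```

```text
4.2 st [ 16.1   0.9 152.9] F [-2.1  1.7  0.2] gap 0.202 x [ 0.004  0.002 -1.   ] y [-0.    -1.    -0.002] q [0.16 0.26 1.74 0.   1.14 1.26]
1.14 (array([-0.0121,  0.0003, -0.0274]), array([-0.0001, -0.0012,  0.0005]))
1.3 (array([-0.0218,  0.0003, -0.0576]), array([-0.0001, -0.0012,  0.0005]))
1.46 (array([-0.0264,  0.0003, -0.0891]), array([-0.0001, -0.0012,  0.0005]))
1.63 (array([-0.026 ,  0.0003, -0.1209]), array([-0.0001, -0.0012,  0.0005]))
1.79 (array([-0.0203,  0.0003, -0.1522]), array([-0.0001, -0.0012,  0.0005]))
1.95 (array([-0.0097,  0.0003, -0.1822]), array([-0.0001, -0.0012,  0.0005]))
2.12 (array([ 0.0056,  0.0003, -0.2101]), array([-0.0001, -0.0012,  0.0005]))
2.28 (array([ 0.0252,  0.0003, -0.2352]), array([-0.0001, -0.0012,  0.0005]))
2.44 (array([ 0.0487,  0.0004, -0.2567]), array([-0.0001, -0.0012,  0.0005]))
2.6 (array([ 0.0753,  0.0004, -0.2741]), array([-0.0001, -0.0012,  0.0005]))
```

View pics/s3.png

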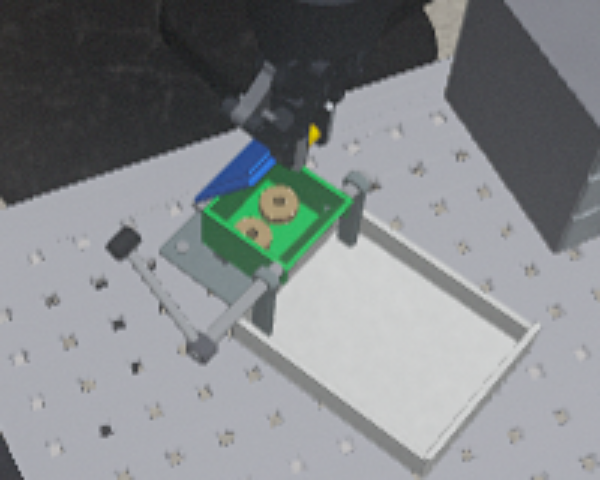

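The lid follows the gripper and stands about 1 rad open, with both nuts visible in the tub. I'll keep swinging it.

Call:
{"op": "carry_out", "data": {"commands": [{"dx":-0.012,"dy":0,"dz":-0.027,"ax":0,"ay":0,"az":0,"fingers":0.1},{"dx":-0.022,"dy":0,"dz":-0.058,"ax":0,"ay":0,"az":0,"fingers":0.1},{"dx":-0.026,"dy":0,"dz":-0.089,"ax":0,"ay":0,"az":0,"fingers":0.1},{"dx":-0.026,"dy":0,"dz":-0.121,"ax":0,"ay":0,"az":0,"fingers":0.1},{"dx":-0.02,"dy":0,"dz":-0.152,"ax":0,"ay":0,"az":0,"fingers":0.1},{"dx":-0.01,"dy":0,"dz":-0.182,"ax":0,"ay":0,"az":0,"fingers":0.1},{"dx":0.006,"dy":0,"dz":-0.21,"ax":0,"ay":0,"az":0,"fingers":0.1},{"dx":0.025,"dy":0,"dz":-0.235,"ax":0,"ay":0,"az":0,"fingers":0.1}]}}

```text
clock: 5.05
position: [607.8, 208.2, 141.3]
tcp_rot: [1.966, 0.477, -1.95]
contact_force: [1.3, 4.0, 4.4]
finger_gap: 0.199
```

```bash
python3 - <<'E'
from h import *
show()
p0=np.array([-30.5,.7,72])
for t in (2.28,2.36,2.44,2.52,2.6):
    b0=np.array([-32,0,84.5]);a=t+np.arcsin(3.5/98)
    p=p0+np.array([66-98*np.cos(a),0,81+98*np.sin(a)])-b0
    print(round(t,2),rel(w(p),down(-1)))
E
```

```text
5.05 st [134.9   0.9 141.3] F [3.  3.  4.4] gap 0.199 x [ 0.008  0.001 -1.   ] y [-0.    -1.    -0.001] q [0.22 0.43 1.5  0.   1.21 1.31]
2.28 (array([0.0015, 0.0003, 0.0019]), array([-0.0001, -0.0026,  0.0003]))
2.36 (array([ 0.0127,  0.0003, -0.0091]), array([-0.0001, -0.0026,  0.0003]))
2.44 (array([ 0.0247,  0.0003, -0.0192]), array([-0.0001, -0.0026,  0.0003]))
2.52 (array([ 0.0375,  0.0004, -0.0282]), array([-0.0001, -0.0026,  0.0003]))
2.6 (array([ 0.0509,  0.0004, -0.0363]), array([-0.0001, -0.0026,  0.0003]))
```

Call:
{"op": "carry_out", "data": {"commands": [{"dx":0.013,"dy":0,"dz":-0.009,"ax":0,"ay":0,"az":0,"fingers":0.1},{"dx":0.025,"dy":0,"dz":-0.019,"ax":0,"ay":0,"az":0,"fingers":0.1},{"dx":0.037,"dy":0,"dz":-0.028,"ax":0,"ay":0,"az":0,"fingers":0.1},{"dx":0.037,"dy":0,"dz":-0.028,"ax":0,"ay":0,"az":0,"fingers":0.4},{"dx":0.037,"dy":0,"dz":-0.028,"ax":0,"ay":0,"az":0,"fingers":0.4},{"dx":0.037,"dy":0,"dz":-0.028,"ax":0,"ay":0,"az":0,"fingers":0.4},{"dx":-0.04,"dy":0,"dz":-0.028,"ax":0,"ay":0,"az":0,"fingers":0.4},{"dx":-0.12,"dy":0,"dz":-0.028,"ax":0,"ay":0,"az":0,"fingers":0.4}]}}

```text
clock: 5.85
position: [618.2, 213.3, 200.5]
tcp_rot: [1.96, 0.476, -1.955]
contact_force: [1.1, -0.5, -0.2]
finger_gap: 0.401
```

```bash
python3 - <<'E'
from h import *
show()
print(rel(w([105,110,175]),down(-1)), rel(w([60,110,230]),down(-1)))
im=vision.read_camera("side");cv2.imwrite("pics/s4.png",cv2.resize(im[100:260,250:450,::-1],(0,0),fx=3,fy=3))
E
```

```text
5.85 st [146.5   0.6 200.5] F [ 0.7 -0.9 -0.2] gap 0.401 x [ 0.003  0.002 -1.   ] y [-0.001 -1.    -0.002] q [0.22 0.41 1.38 0.   1.35 1.32]
(array([ 0.0511, -0.2187,  0.0833]), array([-0.0002, -0.0009,  0.0005])) (array([-0.0592, -0.2189,  0.1729]), array([-0.0002, -0.0009,  0.0005]))
```

View pics/s4.png

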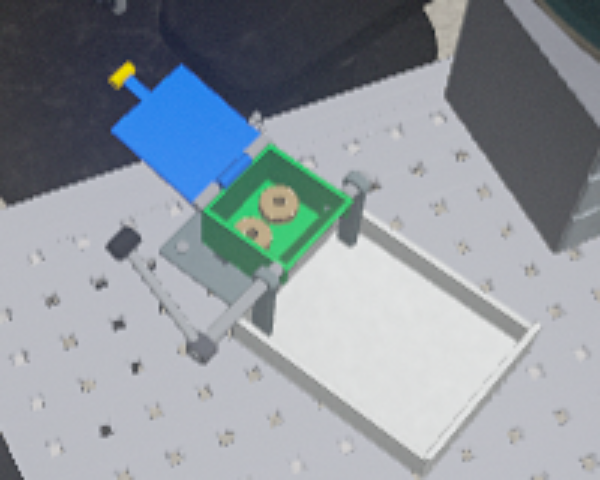

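The lid lies folded back with its grip bar at (122,75) in the crop, and the tub is level with both nuts inside. Next is the lever.

Call:
{"op": "carry_out", "data": {"commands": [{"dx":0,"dy":-0.219,"dz":0.173,"ax":0,"ay":0,"az":0,"fingers":0.45},{"dx":0,"dy":-0.219,"dz":0.173,"ax":0,"ay":0,"az":0,"fingers":0.45},{"dx":0,"dy":-0.219,"dz":0.173,"ax":0,"ay":0,"az":0,"fingers":0.45},{"dx":0,"dy":-0.219,"dz":0.173,"ax":0,"ay":0,"az":0,"fingers":0.45},{"dx":0.03,"dy":-0.219,"dz":0.173,"ax":0,"ay":0,"az":0,"fingers":0.45},{"dx":0.06,"dy":-0.219,"dz":0.173,"ax":0,"ay":0,"az":0,"fingers":0.45},{"dx":0.06,"dy":-0.219,"dz":0.173,"ax":0,"ay":0,"az":0,"fingers":0.45},{"dx":0.06,"dy":-0.219,"dz":0.173,"ax":0,"ay":0,"az":0,"fingers":0.45}]}}

```text
clock: 6.7
position: [496.5, 271.9, 177.8]
tcp_rot: [1.976, 0.474, -1.939]
contact_force: [0.8, 0.1, -0.2]
finger_gap: 0.449
```

```bash
python3 - <<'E'
from h import *
show()
print(rel(w([60,110,122]),down(-1)))
im=vision.read_camera("wrist");cv2.imwrite("pics/w5.png",im[:,:,::-1])
E
```

```text
6.7 st [ 65.  108.4 177.8] F [ 0.7 -0.3 -0.2] gap 0.449 x [ 0.018 -0.003 -1.   ] y [-0.001 -1.     0.003] q [ 0.38  0.29  1.63 -0.    1.21  1.48]
(array([ 0.1114, -0.0036,  0.012 ]), array([-0.0003, -0.0057, -0.0009]))
```

View pics/w5.png

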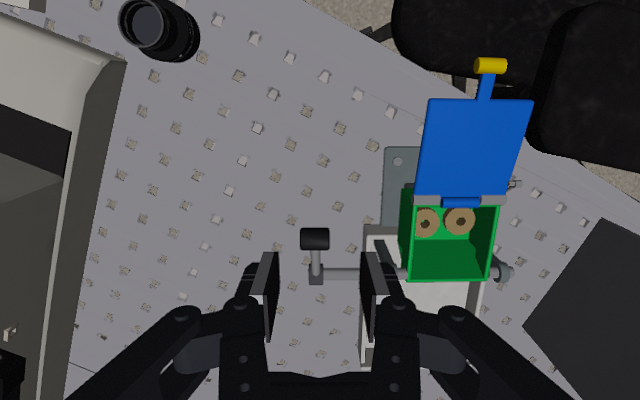

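The knob at (315,239) is centred between the pads, so I'll descend and pinch it.

Call:
{"op": "carry_out", "data": {"commands": [{"dx":0.04,"dy":-0.0036,"dz":0.012,"ax":0,"ay":-0.0057,"az":0,"fingers":0.45},{"dx":0.08,"dy":-0.0036,"dz":0.012,"ax":0,"ay":-0.0057,"az":0,"fingers":0.45},{"dx":0.112,"dy":-0.0036,"dz":0.012,"ax":0,"ay":-0.0057,"az":0,"fingers":0.45},{"dx":0.112,"dy":-0.0036,"dz":0.012,"ax":0,"ay":-0.0057,"az":0,"fingers":0.45},{"dx":0.112,"dy":-0.0036,"dz":0.012,"ax":0,"ay":-0.0057,"az":0,"fingers":0.1},{"dx":0.112,"dy":-0.0036,"dz":0.012,"ax":0,"ay":-0.0057,"az":0,"fingers":0.1},{"dx":0.112,"dy":-0.0036,"dz":0.012,"ax":0,"ay":-0.0057,"az":0,"fingers":0.1},{"dx":0.112,"dy":-0.0036,"dz":0.012,"ax":0,"ay":-0.0057,"az":0,"fingers":0.1}]}}

```text
clock: 7.55
position: [491.5, 272.3, 122.6]
tcp_rot: [1.959, 0.472, -1.955]
contact_force: [-2.9, 3.9, -2.1]
finger_gap: 0.198
```

```bash
cat > arc.py <<'E'
from h import *
import sys
show()
p0=np.array([float(v) for v in sys.argv[1:4]])
for t in np.arange(float(sys.argv[4]),float(sys.argv[5])+.001,.1):
    a=t+np.pi/4
    p=p0+np.array([85*np.cos(a),0,75+85*np.sin(a)])-[60.1,0,135.1]
    print(round(t,2),*rel(w(p),down(-1)))
E
python3 - <<'E'
from h import *
show()
s=st(sense()['position']); import sys
for t in np.arange(0.1,1.11,.1):
    a=t+np.pi/4
    p=s+np.array([85*np.cos(a),0,75+85*np.sin(a)])-[60.1,0,135.1]
    print(round(t,2),*rel(w(p),down(-1)))
E
```

```text
7.55 st [ 60.7 111.  122.6] F [-0.8  4.8 -2.1] gap 0.198 x [ 0.002 -0.001 -1.   ] y [-0.001 -1.     0.001] q [ 0.38  0.34  1.7  -0.    1.1   1.48]
0.1 [-0.0114  0.      0.0126] [-0.0004 -0.0006 -0.0004]
0.2 [-0.0215  0.0001  0.0262] [-0.0004 -0.0006 -0.0004]
0.3 [-0.0302  0.0001  0.0408] [-0.0004 -0.0006 -0.0004]
0.4 [-0.0374  0.0001  0.0562] [-0.0004 -0.0006 -0.0004]
0.5 [-0.0431  0.0001  0.0723] [-0.0004 -0.0006 -0.0004]
0.6 [-0.0471  0.0002  0.0888] [-0.0004 -0.0006 -0.0004]
0.7 [-0.0494  0.0002  0.1056] [-0.0004 -0.0006 -0.0004]
0.8 [-0.05    0.0002  0.1226] [-0.0004 -0.0006 -0.0004]
0.9 [-0.049   0.0002  0.1395] [-0.0004 -0.0006 -0.0004]
1.0 [-0.0462  0.0002  0.1563] [-0.0004 -0.0006 -0.0004]
1.1 [-0.0418  0.0002  0.1727] [-0.0004 -0.0006 -0.0004]
```

Call:
{"op": "carry_out", "data": {"commands": [{"dx":-0.0114,"dy":0,"dz":0.0126,"ax":0,"ay":0,"az":0,"fingers":0.1},{"dx":-0.0215,"dy":0,"dz":0.0262,"ax":0,"ay":0,"az":0,"fingers":0.1},{"dx":-0.0302,"dy":0,"dz":0.0408,"ax":0,"ay":0,"az":0,"fingers":0.1},{"dx":-0.0374,"dy":0,"dz":0.0562,"ax":0,"ay":0,"az":0,"fingers":0.1},{"dx":-0.0431,"dy":0,"dz":0.0723,"ax":0,"ay":0,"az":0,"fingers":0.1},{"dx":-0.0471,"dy":0,"dz":0.0888,"ax":0,"ay":0,"az":0,"fingers":0.1},{"dx":-0.0494,"dy":0,"dz":0.1056,"ax":0,"ay":0,"az":0,"fingers":0.1},{"dx":-0.05,"dy":0,"dz":0.1226,"ax":0,"ay":0,"az":0,"fingers":0.1}]}}

```text
clock: 8.35
position: [437.9, 244.7, 148.8]
tcp_rot: [1.964, 0.473, -1.951]
contact_force: [2.3, 4.7, 0.3]
finger_gap: 0.201
```

```bash
python3 arc.py 60.7 111 122.6 0.8 1.6
python3 - <<'E'
from h import *
im=vision.read_camera("side");cv2.imwrite("pics/s6.png",cv2.resize(im[100:260,250:450,::-1],(0,0),fx=3,fy=3))
E
```

```text
8.35 st [  0.5 111.  148.8] F [4.2 3.2 0.3] gap 0.201 x [ 0.007 -0.001 -1.   ] y [-0.001 -1.     0.001] q [ 0.37  0.23  1.79 -0.    1.12  1.47]
0.8 [ 0.0026 -0.      0.0023] [-0.0004 -0.0021 -0.0004]
0.9 [0.0036 0.     0.0193] [-0.0004 -0.0021 -0.0004]
1.0 [0.0063 0.     0.0361] [-0.0004 -0.0021 -0.0004]
1.1 [0.0106 0.     0.0525] [-0.0004 -0.0021 -0.0004]
1.2 [0.0166 0.     0.0684] [-0.0004 -0.0021 -0.0004]
1.3 [0.0241 0.0001 0.0836] [-0.0004 -0.0021 -0.0004]
1.4 [0.0331 0.0001 0.0981] [-0.0004 -0.0021 -0.0004]
1.5 [4.350e-02 1.000e-04 1.115e-01] [-0.0004 -0.0021 -0.0004]
1.6 [5.520e-02 1.000e-04 1.238e-01] [-0.0004 -0.0021 -0.0004]
```

View pics/s6.png

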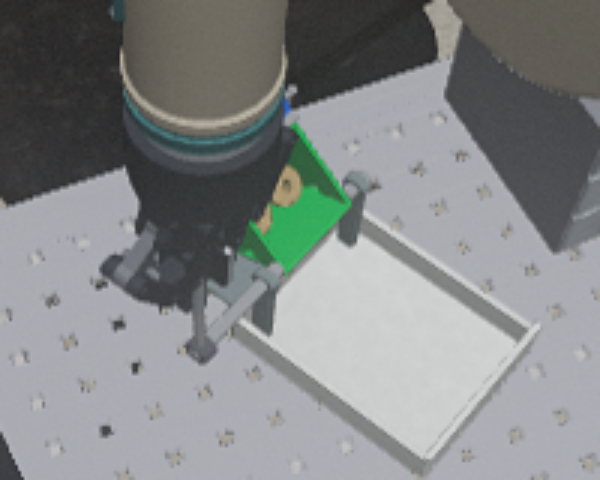

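The tub is tipping with the knob in the fingers and the nuts are still inside. I'll continue slowly.

Call:
{"op": "carry_out", "data": {"commands": [{"dx":0.0036,"dy":0,"dz":0.0193,"ax":0,"ay":0,"az":0,"fingers":0.1},{"dx":0.0063,"dy":0,"dz":0.0361,"ax":0,"ay":0,"az":0,"fingers":0.1},{"dx":0.0106,"dy":0,"dz":0.0525,"ax":0,"ay":0,"az":0,"fingers":0.1},{"dx":0.0166,"dy":0,"dz":0.0684,"ax":0,"ay":0,"az":0,"fingers":0.1},{"dx":0.0241,"dy":0,"dz":0.0836,"ax":0,"ay":0,"az":0,"fingers":0.1},{"dx":0.033,"dy":0,"dz":0.098,"ax":0,"ay":0,"az":0,"fingers":0.1},{"dx":0.0435,"dy":0,"dz":0.1115,"ax":0,"ay":0,"az":0,"fingers":0.1},{"dx":0.0552,"dy":0,"dz":0.1238,"ax":0,"ay":0,"az":0,"fingers":0.1}]}}

```text
clock: 9.2
position: [379.4, 214.7, 121.5]
tcp_rot: [1.958, 0.471, -1.955]
contact_force: [-2.6, 1.4, 5.8]
finger_gap: 0.199
```

```bash
python3 arc.py 60.7 111 122.6 1.6 2.2
```

```text
9.2 st [-65.2 111.  121.5] F [-1.7  2.4  5.8] gap 0.199 x [ 0.002 -0.002 -1.   ] y [-0.001 -1.     0.002] q [ 0.36  0.16  1.96 -0.    1.02  1.45]
1.6 [ 0.0014 -0.0001 -0.008 ] [-0.0002 -0.0005 -0.0006]
1.7 [ 0.0143 -0.0001  0.0031] [-0.0002 -0.0005 -0.0006]
1.8 [ 0.0283 -0.0001  0.0128] [-0.0002 -0.0005 -0.0006]
1.9 [ 0.0431 -0.0001  0.021 ] [-0.0002 -0.0005 -0.0006]
2.0 [ 0.0587 -0.0001  0.0278] [-0.0002 -0.0005 -0.0006]
2.1 [ 0.0749 -0.0002  0.0329] [-0.0002 -0.0005 -0.0006]
2.2 [ 0.0916 -0.0002  0.0364] [-0.0002 -0.0005 -0.0006]
```

Call:
{"op": "carry_out", "data": {"commands": [{"dx":0.0143,"dy":0,"dz":0.0031,"ax":0,"ay":0,"az":0,"fingers":0.1},{"dx":0.0283,"dy":0,"dz":0.0128,"ax":0,"ay":0,"az":0,"fingers":0.1},{"dx":0.0431,"dy":0,"dz":0.021,"ax":0,"ay":0,"az":0,"fingers":0.1},{"dx":0.0587,"dy":0,"dz":0.0278,"ax":0,"ay":0,"az":0,"fingers":0.1},{"dx":0.0749,"dy":0,"dz":0.0329,"ax":0,"ay":0,"az":0,"fingers":0.1},{"dx":0.083,"dy":0,"dz":0.0348,"ax":0,"ay":0,"az":0,"fingers":0.1},{"dx":0.083,"dy":0,"dz":0.0348,"ax":0,"ay":0,"az":0,"fingers":0.1},{"dx":0.083,"dy":0,"dz":0.0348,"ax":0,"ay":0,"az":0,"fingers":0.1}]}}

```text
clock: 10.0
position: [359.3, 204.3, 79.1]
tcp_rot: [1.947, 0.469, -1.963]
contact_force: [-6.5, -1.4, 3.6]
finger_gap: 0.203
```

```bash
python3 arc.py 60.7 111 122.6 2.1 2.2
python3 - <<'E'
from h import *
im=vision.read_camera("side");cv2.imwrite("pics/s7.png",cv2.resize(im[100:260,250:450,::-1],(0,0),fx=3,fy=3))
E
```

```text
10.0 st [-87.9 111.   79.1] F [-6.4  1.8  3.6] gap 0.203 x [-0.009 -0.002 -1.   ] y [ 0.    -1.     0.002] q [ 0.35  0.19  2.06 -0.    0.9   1.45]
2.1 [-0.01   -0.0001 -0.0124] [ 0.      0.0029 -0.0006]
2.2 [ 0.0066 -0.0001 -0.009 ] [ 0.      0.0029 -0.0006]
```

View pics/s7.png

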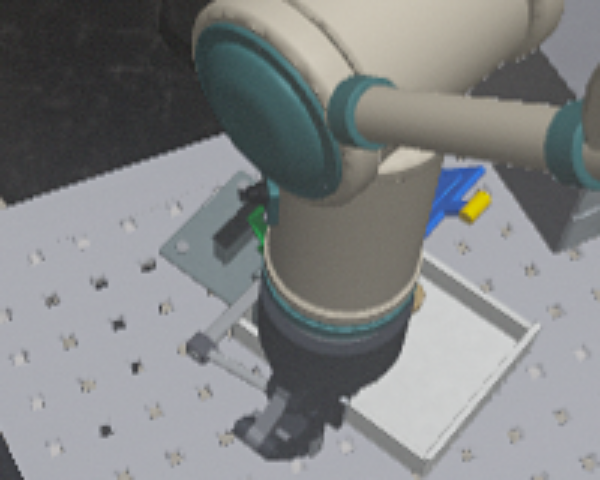

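Call:
{"op": "carry_out", "data": {"commands": [{"dx":0,"dy":0,"dz":0,"ax":0,"ay":0,"az":0,"fingers":0.45},{"dx":0,"dy":0,"dz":0,"ax":0,"ay":0,"az":0,"fingers":0.45},{"dx":0,"dy":0,"dz":0,"ax":0,"ay":0,"az":0,"fingers":0.45},{"dx":-0.06,"dy":0,"dz":0,"ax":0,"ay":0,"az":0,"fingers":0.45},{"dx":-0.14,"dy":0,"dz":0,"ax":0,"ay":0,"az":0,"fingers":0.45},{"dx":-0.2,"dy":-0.08,"dz":0.05,"ax":0,"ay":0,"az":0,"fingers":0.45},{"dx":-0.24,"dy":-0.16,"dz":0.15,"ax":0,"ay":0,"az":0,"fingers":0.45},{"dx":-0.24,"dy":-0.24,"dz":0.24,"ax":0,"ay":0,"az":0,"fingers":0.45}]}}

```text
clock: 10.85
position: [230.0, 250.2, 199.1]
tcp_rot: [1.954, 0.469, -1.961]
contact_force: [0.2, 1.1, -0.8]
finger_gap: 0.45
```

Call:
{"op": "carry_out", "data": {"commands": [{"dx":0,"dy":0,"dz":0.05,"ax":0,"ay":0,"az":0,"fingers":0.45},{"dx":0,"dy":0,"dz":0.1,"ax":0,"ay":0,"az":0,"fingers":0.45},{"dx":0,"dy":0,"dz":0.1,"ax":0,"ay":0,"az":0,"fingers":0.45},{"dx":0,"dy":0,"dz":0.1,"ax":0,"ay":0,"az":0,"fingers":0.45},{"dx":0,"dy":0,"dz":0.1,"ax":0,"ay":0,"az":0,"fingers":0.45},{"dx":0,"dy":0,"dz":0.1,"ax":0,"ay":0,"az":0,"fingers":0.45},{"dx":0,"dy":0,"dz":0.1,"ax":0,"ay":0,"az":0,"fingers":0.45},{"dx":0,"dy":0,"dz":0.1,"ax":0,"ay":0,"az":0,"fingers":0.45}]}}

```text
clock: 11.65
position: [186.0, 227.6, 199.1]
tcp_rot: [1.953, 0.469, -1.961]
contact_force: [0.1, 0.2, 0.7]
finger_gap: 0.451
```

```bash
python3 - <<'E'
from h import *
show()
im=vision.read_camera("side")[100:260,250:450,::-1];b=vision.read_camera("scene")[150:270,220:370,::-1]
o=np.hstack([cv2.resize(im,(400,320)),cv2.resize(b,(400,320))]);cv2.imwrite("pics/f8.png",o)
E
```

```text
11.65 st [-231.4  211.   199.1] F [0.2 0.1 0.7] gap 0.451 x [-0.004 -0.001 -1.   ] y [-0.003 -1.     0.001] q [ 0.65 -0.14  2.05 -0.    1.24  1.75]
```

View pics/f8.png

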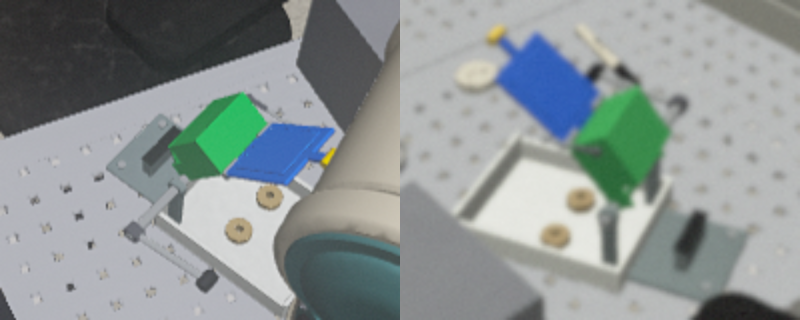

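Both nuts lie in the tray, at (269,197) and (238,230) in the side crop. The tub is at its stop, the lid is still back and the robot is clear.

```bash
python3 - <<'E'
from h import *
for uv in((250+269/2,100+197/2),(250+238/2,100+230/2)): print(st(plane("side",uv,20)).round(0))
print(arm.job_done())
E
```

```text
[-60. -28.  20.]
[-59.  22.  20.]
the job is handed in; nothing more can be done
None
```

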